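# Divert the orange tube caps to the blue bin

## Robot

A 7-joint arm with a two-finger parallel gripper is mounted at the origin on a cart in front of the work surface, level with it; the furniture and walls round the work are solid. World frame = base frame: x ahead of the robot, y to its left, z up, the work surface at z = 0. Lengths are in m, angles in rad, forces in N, time in s.
With the tool pointing down it reaches from about 0.4 to 0.875 m from the base axis. Payload 6.5 kg.
Tool frame: the origin (TCP) lies midway between the tips of the shut fingers; the grasp point (between the pads) lies 19 mm behind it (robot.tcp_to_grasp is the distance from the TCP to the grasp point, in m); z points along the fingers, y is the line along which they close (so a half turn about z gives the same grasp; the last joint's range is limited). The gripper opens to 85 mm and grips with 20 to 120 N. Pads are 22 mm wide; open, the fingers measure 114 mm over their backs; the gripper's body (76 mm by 85 mm) begins 54 mm behind the grasp point. The pads swing forward as they close: fully open they stand 13 mm farther back than shut.
Start: joints at [1.199, 0.536, -0.004, 1.538, 0.003, 1.067, -0.071], TCP at [0.196, -0.62, 0.199] pointing down, gripper open.
Joint ranges: [-2.7, 2.7], [-0.37, 2.16], [-1.27, 1.26], [0.24, 2.4], [-1.31, 4.45], [0.19, 1.91], [-2.76, 2.76]. Speed limits (rad/s): [2.39, 2.39, 3.14, 3.14, 3.14, 3.14, 3.14].

## Interface

Orientations are given as a unit quaternion [w, x, y, z].
In Python, from cell import status, imaging, ticket, robot gives the robot as it stands. The module is installed in compiled form; this text tells all that it offers.
- The arm moves only by the tool step_arm, never from a script. Its argument "plan" is a list of rows, each a list of 2 entries, a list of its own where there are three numbers: the shift along the tool's x, y, z in units of 40 mm (1.0 is 40 mm), then the turn about the tool's z in units of 5 degrees (1.0 is 5 degrees). A call has 1 to 12 rows; each row shifts and turns the commanded pose from where the row before left it, along the tool's axes as they then stand; what a row does not reach is not made up. A row lasts 1/10 s, in which the tool goes at most 50 mm and 8.59 degrees, less where a joint would pass 70% of its speed; a pose out of reach is approached as far as the arm can. A call is refused whole if a number of a shift passes 1 or a number of a turn 1, either way. A call with a gripper value outside its range is refused whole. "fingers" is the opening, from 0 (shut) to 1 (fully open), set as the call begins (left out, the last holds). The fingers move at their own pace and stop on an object; the grip force is fixed at half the most. Time passes only in rows, so rows that do not move let the fingers close. It gives the time, the measured TCP pose, the force, the opening and the grip force at its end, in the units of the state.
- status.get_state(): the state, without advancing time (a new reading comes with each control period).
- imaging.snapshot(name): name is "scene" or "top"; returns the picture (480x640x3 uint8, red, green, blue); there is no depth.
- imaging.get_calibration(name): a dict with "intrinsics" (3x3 intrinsics, pixels), "view" (4x4, takes a point from world to camera coordinates). Camera axes: x right, y up, looking along -z (the intrinsics and any distortion apply to the point x, -y, -z); pixel columns grow to the right and rows downward; lengths in m; the calibration is good to about 2 mm. A picture is of the moment at which its call begins. get_calibration takes no time and is no camera call.
- ticket.job_done(): hands the job in; it is judged then, once.
The state is a dict: "t": time; "q": joint angles; "qvel": joint speeds; "joint_torque": joint torques, N m; "tcp_pos": TCP position; "eef_rot": TCP orientation; "contact_force": force on the tool from outside, world axes, zero at the start; "ft_torque": the same for the moment, N m; "grip_width": finger opening in m; "grasp_force": force on a finger pad.
Only numpy, scipy, OpenCV 4.12 (cv2) and the standard library are available. Lean on these libraries where they do the work, as an engineer would, in place of code of your own. Each camera call takes 0.05 s, during which the arm holds its last target. There are 200 camera calls.

## Task

The two-way chute must send the orange end caps to the blue bin, not to the yellow bin with the black caps: swing its red flap by the black knob all the way over to the yellow bin's side, so that only the way to the blue bin is open. Then take the scoop by its handle, hold its lip over the top of the chute and tip it so that all three orange caps slide down into the blue bin, and stand the scoop upright on the bench again.

Things in the scene. Friction and masses are not known exactly. Their poses are not given: they have to be found in the camera images.
- chute: Two-way chute of pale slippery aluminium sheet on a grey stand, fixed. Origin: on the bench under the flap's pivot; x runs level, toward the high end, y left, z up. The sheet falls toward -x at 28 degrees: height 0.187 m at the top end (x=0.150), 0.108 at the pivot, 0.070 at the exits' edge (x=-0.071). A splitter in the middle parts the left exit (+y) from the right (-y), a bin under each.
- chute_inlet (a point): Point on the sheet in the middle of the chute's inlet, 0.106 m from the chute's origin along its x, height 0.164 m. The inlet runs from x=0.05 to 0.15, is open at the top end and 90 mm wide between walls whose top edges stand 34 mm above the sheet (height 0.198 m here). Pour here, the lip just above the walls.
- flap (a joint): The chute's red flap, 71 mm long, pivoted at the top of the splitter about an axis square to the sheet, tip pointing up the slope. 0 = up the middle; positive = tip swung to the chute's +y, which shuts the +y exit so that parts go to the -y exit; negative the other way. Stops at -0.6 and +0.6 rad; starts near 0; stays where it is left (about 1 N at the knob moves it).
- flap_knob (a point): Centre of the top face of the black knob near the flap's tip: a cylinder 16 mm in diameter and 34 mm long below this point, its axis square to the sheet, so its top leans 28 degrees from vertical toward the exits. It stands 58 mm up the slope from the pivot, its top 71 mm off the sheet, above the walls near it. Push it sideways or pinch it.
- scoop: Open steel scoop, 0.16 kg, 100 x 74 mm, walls to 35 mm height. Origin: centre of underside; open front (lip) at -x, z up. Handle: black bar along x over its middle, 16 mm wide (y), 20 mm high, x=-0.025 to 0.060, top at z=0.090, on a post at the back. The floor leans back 0.1 rad: the caps stay in while it is level, and slide out when the front is tipped down 20 degrees or more; 40 empties it.
- scoop_lip (a point): Middle of the scoop's front lower edge, over which the caps slide: at (-0.0495, 0, 0.014) m in the scoop's frame.
- bin_blue: Blue open bin, fixed, 140 mm (x) by 100 mm (y) by 56 mm high, walls 3 mm, empty, under the chute's left or right exit (they vary). Origin: centre of its underside, axes as the chute's. Its twin under the other exit is a yellow bin with black caps.
- cap_1: Orange end cap, 22 mm across and 11 mm high, 12 g, starts in the scoop. Origin: centre of its underside.
- cap_2: Orange end cap, 22 mm across and 11 mm high, 12 g, starts in the scoop. Origin: centre of its underside.
- cap_3: Orange end cap, 22 mm across and 11 mm high, 12 g, starts in the scoop. Origin: centre of its underside.

How it is judged:
On the way, in this order (a step that is already met when the one before it is completed fails the run):
1. the flap is swung over to the yellow bin's side (at least 0.42 rad) (((y of bin_blue in the frame of chute above 0 m and value of joint flap below -0.42 rad) or (y of bin_blue in the frame of chute below 0 m and value of joint flap above 0.42 rad))), for 0.2 s.
2. the scoop is tipped (by more than 0.26 rad) with its lip over the chute's inlet (x of scoop_lip in the frame of chute between 0.03 and 0.165 m and y of scoop_lip in the frame of chute between -0.05 and 0.05 m and z of scoop_lip in the frame of chute above 0.12 m and angle between scoop's own z axis and vertical above 0.26 rad), for 0.1 s.
At the end, for the whole second after the job is handed in: All three orange caps lie at rest inside the blue bin (below its rim), the flap is still over on the yellow bin's side (at least 0.42 rad), and the scoop stands upright (within 0.15 rad) and at rest on the bench (((y of bin_blue in the frame of chute above 0 m and value of joint flap below -0.42 rad) or (y of bin_blue in the frame of chute below 0 m and value of joint flap above 0.42 rad)) and x of cap_1 in the frame of bin_blue between -0.068 and 0.068 m and y of cap_1 in the frame of bin_blue between -0.048 and 0.048 m and z of each of cap_1, cap_2, cap_3 in the frame of bin_blue below 0.05 m and linear speed of each of cap_1, cap_2, cap_3, scoop below 0.03 m/s and x of cap_2 in the frame of bin_blue between -0.068 and 0.068 m and y of cap_2 in the frame of bin_blue between -0.048 and 0.048 m and x of cap_3 in the frame of bin_blue between -0.068 and 0.068 m and y of cap_3 in the frame of bin_blue between -0.048 and 0.048 m and height (world z) of scoop below 0.012 m and angle between scoop's own z axis and vertical below 0.15 rad); the robot touches nothing.
It also fails if it takes over 64 s, if anything falls off the work surface, if the arm or the gripper's body presses on something with over 40 N, if the wrist force passes 120 N, or if a joint passes its speed limit or range.

## Working session

There is one attempt and no reset: what is moved stays moved. The work goes in short steps, Python scripts to look and compute and a tool call to move; the robot and the scene stay as the last step left them, time stands still between calls to the robot, and variables do not carry over. Pictures are saved under pics/ and viewed, at most 10 in all, crops included, and the job is handed in when it is done.

Besides the shell and the picture viewer there is one more tool, called after "Emit:" in YAML: its name, and indented under it one key for each argument. step_arm: Moves the arm, as the interface text tells. Its arguments: {"type":"object","properties":{"plan":{"type":"array","items":{"type":"array"}},"fingers":{"type":"number"}},"required":["plan"]}

```bash
mkdir -p pics; python3 - <<'E'
from cell import status, imaging, robot
import cv2,numpy as np
for n in("scene","top"):
    im=imaging.snapshot(n); cv2.imwrite(f"pics/{n}0.png",im[:,:,::-1])
    c=imaging.get_calibration(n); print(n,np.round(c["intrinsics"],1).tolist(),np.round(c["view"],3).tolist(),[k for k in c])
s=status.get_state(); print({k:np.round(v,3).tolist() for k,v in s.items()})
E
```

```text
scene [[550.9, 0.0, 306.9], [0.0, 550.9, 242.9], [0.0, 0.0, 1.0]] [[-0.8, -0.6, 0.01, 0.329], [0.326, -0.42, 0.847, -0.325], [-0.504, 0.681, 0.532, -0.695], [0.0, 0.0, 0.0, 1.0]] ['intrinsics', 'view']
top [[562.5, 0.0, 318.0], [0.0, 562.5, 235.1], [0.0, 0.0, 1.0]] [[-0.01, -1.0, -0.006, -0.111], [0.986, -0.011, 0.166, -0.523], [-0.166, -0.005, 0.986, -0.947], [0.0, 0.0, 0.0, 1.0]] ['intrinsics', 'view']
{'t': 0.1, 'q': [1.199, 0.537, -0.004, 1.539, 0.003, 1.067, -0.071], 'qvel': [-0.0, 0.001, 0.001, -0.002, 0.001, 0.0, 0.0], 'joint_torque': [0.002, -58.458, 1.052, -25.978, 0.013, 0.005, 0.0], 'tcp_pos': [0.195, -0.619, 0.198], 'eef_rot': [-0.001, 0.988, 0.152, -0.0], 'contact_force': [0.747, -0.144, 0.059], 'ft_torque': [-0.011, -0.012, 0.016], 'grasp_force': 0.0, 'grip_width': 0.085}
```

View pics/scene0.png

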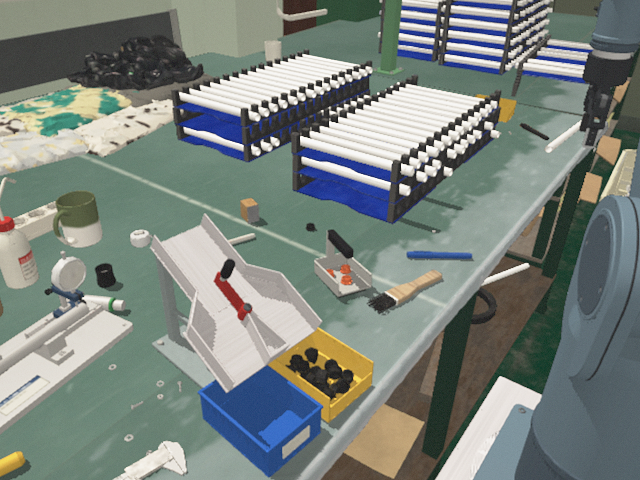

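View pics/top0.png

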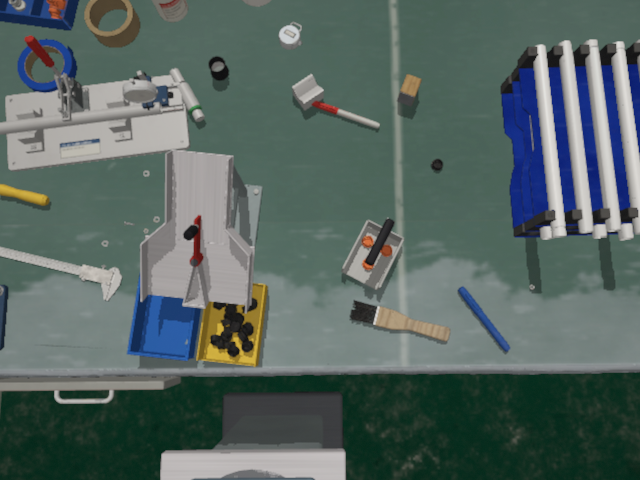

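Top view: blue bin at (165,325), on the chute's left (world +y); yellow at (235,325); flap knob (191,232). The scoop is at (373,255). I'll enlarge.

```bash
python3 - <<'E'
import cv2,numpy as np
t=cv2.imread("pics/top0.png");s=cv2.imread("pics/scene0.png")
def cr(im,x,y,w,h,f):return cv2.resize(im[y:y+h,x:x+w],(w*f,h*f),interpolation=cv2.INTER_CUBIC)
c=cr(t,120,140,160,240,2.5 and 2)
a=cr(t,335,210,80,90,5);b=cr(s,305,220,80,90,5)
cv2.imwrite("pics/c1.png",np.hstack([a,b]))
cv2.imwrite("pics/c2.png",cr(t,120,145,160,230,2) if 0 else cv2.resize(t[140:370,120:280],(417,600),interpolation=cv2.INTER_CUBIC))
E
```

```text
(no output)
```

View pics/c1.png

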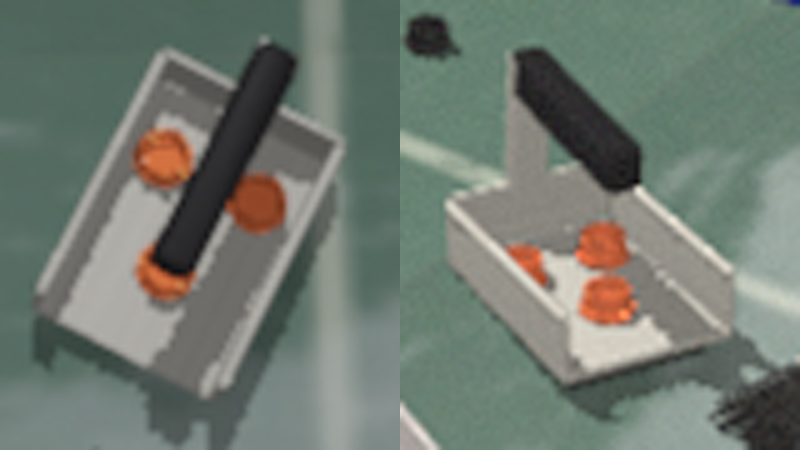

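View pics/c2.png

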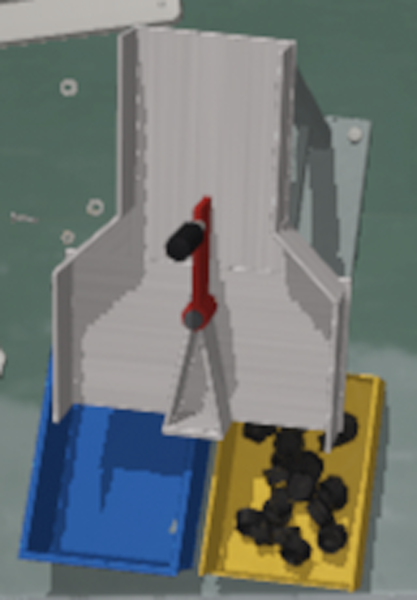

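```bash
cat > h.py <<'E'
import numpy as np
from scipy.optimize import least_squares
from cell import imaging,status
C={n:imaging.get_calibration(n) for n in("scene","top")}
def proj(n,p):
    c=C[n];q=np.array(c["view"])@np.append(p,1);d=np.array([q[0],-q[1],-q[2]]);u=np.array(c["intrinsics"])@d;return u[:2]/u[2]
def onz(n,uv,z):
    c=C[n];V=np.array(c["view"]);R=V[:3,:3];o=-R.T@V[:3,3]
    d=np.linalg.inv(c["intrinsics"])@[uv[0],uv[1],1];d=R.T@(d*[1,-1,-1]);return o+d*(z-o[2])/d[2]
def W(q,p):
    c,s=np.cos(q[2]),np.sin(q[2]);return np.array([q[0]+c*p[0]-s*p[1],q[1]+s*p[0]+c*p[1],p[2]])
def fit(obs,q0):
    f=lambda q:np.concatenate([proj(n,W(q,p))-uv for n,p,uv in obs])
    r=least_squares(f,q0,loss='soft_l1');print(np.round(r.x,4));print(np.round(r.fun.reshape(-1,2),1).tolist());return r.x
E
cat > m.py <<'E'
from h import *
t=lambda x,y:(120+x/2.606,140+y/2.606)
k=28*np.pi/180;pv=.108
knob=(0.058*np.cos(k)-.071*np.sin(k),0,.108+.058*np.sin(k)+.071*np.cos(k))
print("knob",knob)
for uv in (t(20,557),t(355,588),t(384,377)):print("bin rim",onz("top",uv,.056))
print("walltop",onz("top",t(120,32),.221),onz("top",t(295,42),.221),"knob",onz("top",t(175,247),knob[2]))
q=fit([("top",(.15,.046,.221),t(120,32)),("top",(.15,-.046,.221),t(295,42)),("top",knob,t(175,247)),
("scene",(.15,-.046,.221),(207,216)),("scene",(.15,.046,.221),(153,241)),("scene",knob,(228,264))],[.5,.1,0])
a=lambda x,y:(335+x/5,210+y/5);b=lambda x,y:(305+x/5,220+y/5)
b=lambda x,y:(305+(x-400)/5,220+y/5)
s=fit([("top",(.05,.037,.035),a(168,50)),("top",(.05,-.037,.035),a(342,142)),("top",(.0,.0,.0),a(190,220))][:2]+[
("top",(-.05,.037,.035),a(40,290)),("top",(-.05,-.037,.035),a(210,392)),
("top",(-.025,0,.09),a(177,262)),("top",(.06,0,.09),a(280,50)),("scene",(-.025,0,.09),b(628,162)),("scene",(.05,.037,.035),b(0+455,200))][0:7],[.45,-.2,-.5])
E
python3 m.py
```

```text
knob (np.float64(0.017878479428019525), 0, np.float64(0.19791862973456548))
bin rim [0.32069767 0.20500715 0.056     ]
bin rim [ 0.29918513 -0.0114032   0.056     ]
bin rim [ 0.43435297 -0.02930886  0.056     ]
walltop [0.61833165 0.10583229 0.221     ] [0.61127799 0.00634287 0.221     ] knob [0.49818094 0.07654885 0.19791863]
[ 0.4691  0.0792 -0.1438]
[[1.9, -3.8], [-4.0, 0.3], [-0.3, 7.6], [-3.5, -8.2], [-0.1, -12.8], [5.6, 0.9]]
[ 0.4878 -0.2137 -0.5053]
[[-0.9, -0.0], [1.3, 1.0], [-1.7, 1.2], [1.7, 0.8], [-1.2, 0.6], [1.6, -1.2], [-1.3, -2.8], [-2.3, -1.9]]
```

```bash
cat > m2.py <<'E'
from h import *
t=lambda x,y:(120+x/2.606,140+y/2.606)
k=28*np.pi/180
knob=(.0179,0,.198);L=.136;Z=.2135
def f(q):
    g=q[3];B=q[4]
    # knob with flap angle g about normal
    kn=np.array([.058*np.cos(g)*np.cos(k)-.071*np.sin(k),.058*np.sin(g),.108+.058*np.cos(g)*np.sin(k)+.071*np.cos(k)])
    o=[("top",(L,.048,Z),t(121,32)),("top",(L,-.048,Z),t(295,42)),("top",kn,t(175,247)),
    ("scene",(L,-.048,Z),(207,216)),("scene",(L,.048,Z),(153,241)),("scene",kn,(228,264)),
    ("top",(B,.108,.056),t(20,557)),("top",(B,-.108,.056),t(355,588)),("top",(B+.14,-.108,.056),t(384,377))]
    return np.concatenate([proj(n,W(q,p))-uv for n,p,uv in o])
r=least_squares(f,[.47,.08,-.13,0,-.2],loss='soft_l1');print(np.round(r.x,4),np.round(r.fun.reshape(-1,2),1).tolist())
print("knob0",W(r.x,knob),"inlet",W(r.x,(.106,0,.164)))
E
python3 m2.py
```

```text
[ 0.4797  0.0753 -0.1191  0.0661 -0.1721] [[0.4, 0.2], [-2.7, 3.0], [-0.3, 0.3], [-1.9, -3.9], [0.3, -6.7], [-0.2, -1.6], [1.2, -0.6], [0.0, 2.0], [-0.7, -0.4]]
knob0 [0.49747908 0.07317584 0.198     ] inlet [0.58495499 0.0627081  0.164     ]
```

The close-up shows the scoop's lip pointing toward the lower left (the robot side), with the caps inside and the handle running (177,262)-(280,50). In the other crop the knob top is at (175,247) and the inlet wall tops at (121,32) and (295,42). The blue bin is on chute +y, so the flap must go negative.

The moves only turn about the tool's z, so the tip has to come from the scoop swinging in a loosened grip at the back of the handle. Flap first.

Emit:
step_arm:
  plan:
    - [[0, 0, -0.5], 0.97]
    - [[0, 0, -0.5], 0.97]
    - [[0, 0, -0.5], 0.97]
    - [[0, 0, -0.5], 0.97]
    - [[0, 0, 0], 0.97]
    - [[0.7, -1, 0], 0]
    - [[0.7, -1, 0], 0]
    - [[0.7, -1, 0], 0]
    - [[0.7, -1, 0], 0]
    - [[0.7, -1, 0], 0]
    - [[0.7, -1, 0], 0]
    - [[0.7, -1, 0], 0]
  fingers: 0

```text
t: 1.3
tcp_pos: [0.4239, -0.3629, 0.279]
eef_rot: [-0.0, 0.998, -0.059, -0.0]
contact_force: [0.7, -0.8, 0.4]
grip_width: 0.0
grasp_force: 0.0
```

Emit:
step_arm:
  plan:
    - [[0.7, -1, 0], 0]
    - [[0, -1, 0], 0]
    - [[0, -1, 0], 0]
    - [[0, -1, 0], 0]
    - [[0, -1, 0], 0]
    - [[0, -1, 0], 0]
    - [[0, -1, 0], 0]
    - [[0, -1, 0], 0]
    - [[0, -1, 0], 0]
    - [[0, -1, 0], 0]
    - [[0, -1, 0], 0]
    - [[0, 0, 0], 0]

```text
t: 2.5
tcp_pos: [0.502, 0.0757, 0.2791]
eef_rot: [-0.002, 0.999, -0.054, -0.0]
contact_force: [0.2, 0.2, 1.3]
grip_width: 0.0001
grasp_force: 0.0
```

```bash
cat >> h.py <<'E'
from scipy.spatial.transform import Rotation as Ro
CH=np.array([.4797,.0753,-.1191])
def go(frame,p,yaw=None):
    s=status.get_state();w,x,y,z=s["eef_rot"];R=Ro.from_quat([x,y,z,w]).as_matrix();P=np.array(s["tcp_pos"])
    print("t",round(float(s["t"]),2),"tcp",P.round(4),"yaw",round(float(np.arctan2(R[1,0],R[0,0])),4),"tilt",R[2,2].round(4),"q7",np.round(s["q"][6],2),"F",np.round(s["contact_force"],1),"gw",round(float(s["grip_width"]),4),"gf",round(float(s["grasp_force"]),1))
    c,sn=np.cos(frame[2]),np.sin(frame[2]);d=P-[frame[0],frame[1],0];print("in frame",np.round([c*d[0]+sn*d[1],-sn*d[0]+c*d[1],d[2]],4))
    if p is not None: print("units",np.round(R.T@(W(frame,p)-P)/.04,2))
E
python3 -c "
from h import *;go(CH,(.026,.06,.178))"
```

```text
t 2.5 tcp [0.502  0.0757 0.2791] yaw -0.1083 tilt -1.0 q7 -1.99 F [0.2 0.2 1.3] gw 0.0001 gf 0.0
in frame [0.0221 0.003  0.2791]
units [ 0.11 -1.41  2.53]
```

Emit:
step_arm:
  plan:
    - [[0.1, -0.7, 0], 0]
    - [[0, -0.7, 0], 0]
    - [[0, 0, 0.85], 0]
    - [[0, 0, 0.85], 0]
    - [[0, 0, 0.83], 0]
    - [[0, 0, 0], 0]

```text
t: 3.1
tcp_pos: [0.5095, 0.1223, 0.1739]
eef_rot: [0.002, 0.998, -0.059, -0.004]
contact_force: [0.1, 0.4, -1.2]
grip_width: -0.0001
grasp_force: 0.0
```

```bash
python3 -c "
from h import *;import cv2;go(CH,(.026,.06,.178))
a=imaging.snapshot('scene')[200:400,130:330];b=imaging.snapshot('top')[140:340,100:300]
cv2.imwrite('pics/f1.png',cv2.resize(np.hstack([a,b]),(800,400),interpolation=2)[:,:,::-1])"
```

```text
t 3.1 tcp [0.5095 0.1223 0.1739] yaw -0.1177 tilt -1.0 q7 -2.15 F [ 0.1  0.4 -1.2] gw -0.0001 gf 0.0
in frame [0.024  0.0502 0.1739]
units [ 0.05 -0.24 -0.1 ]
```

View pics/f1.png

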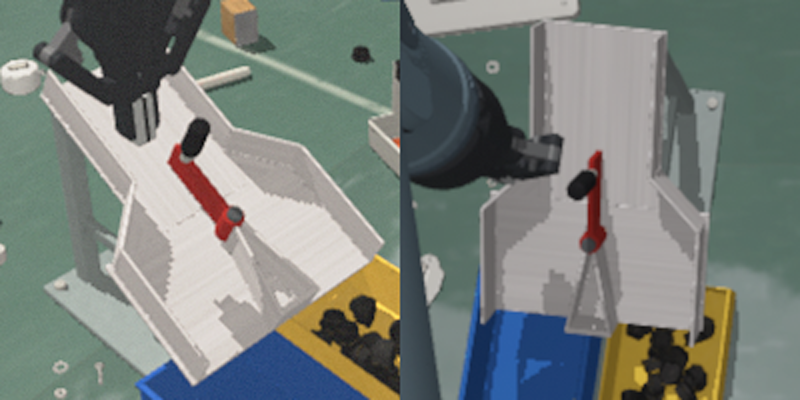

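The shut fingers, at (140,115) in the left half, stand beside the knob at (195,135), clear of the walls. Pushing.

Emit:
step_arm:
  plan:
    - [[-0.05, 0.4, -0.05], 0]
    - [[0, 0.4, 0], 0]
    - [[0, 0.3, 0], 0]
    - [[0, 0.3, 0], 0]
    - [[0, 0, 0], 0]

```text
t: 3.7
tcp_pos: [0.505, 0.0668, 0.1808]
eef_rot: [0.0, 0.998, -0.06, 0.001]
contact_force: [0.1, 0.6, 0.3]
grip_width: 0.0001
grasp_force: 0.0
```

```bash
python3 -c "
from h import *;import cv2;go(CH,(.022,-.017,.178))
a=imaging.snapshot('scene')[200:400,130:330];b=imaging.snapshot('top')[140:340,100:300]
cv2.imwrite('pics/f2.png',cv2.resize(np.hstack([a,b]),(800,400),interpolation=2)[:,:,::-1])"
```

```text
t 3.7 tcp [0.505  0.0668 0.1808] yaw -0.1202 tilt -1.0 q7 -2.04 F [0.1 0.6 0.3] gw 0.0001 gf 0.0
in frame [ 0.0261 -0.0055  0.1808]
units [-0.1   0.29  0.07]
```

View pics/f2.png

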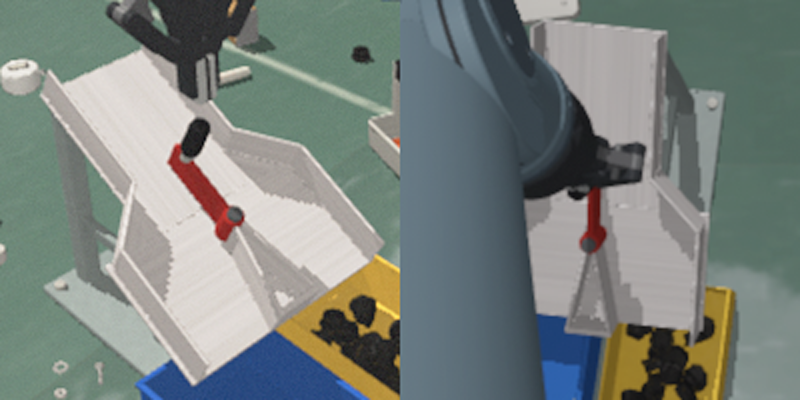

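```bash
python3 -c "
from h import *
p=status.get_state()['tcp_pos'];print(proj('scene',p),proj('top',p))
for z in(.17,.19,.2):print(onz('top',(191,231),z),onz('top',(187.5,235),z),onz('scene',(228,264),z))
from scipy.optimize import least_squares as L
r=L(lambda p:np.r_[proj('top',p)-[188.5,233],proj('scene',p)-[229,263]],[.5,.07,.19]);print(r.x,r.fun)
"
```

```text
[228.96449786 268.13255105] [194.98335769 232.34368556]
[0.50879219 0.07753319 0.17      ] [0.50261865 0.08273562 0.17      ] [0.52454406 0.0513785  0.17      ]
[0.50522804 0.07284724 0.19      ] [0.49919985 0.07792718 0.19      ] [0.50313578 0.07183634 0.19      ]
[0.50344596 0.07050427 0.2       ] [0.49749045 0.07552297 0.2       ] [0.49243164 0.08206526 0.2       ]
[0.50010478 0.07444826 0.19484808] [ 0.5849423   0.83586791 -0.95436858 -0.24671091]
```

```bash
python3 -c "
from h import *
from scipy.optimize import least_squares as L
for a,b in(((219,222),(232,248)),((215,219),(232,248))):
  r=L(lambda p:np.r_[proj('top',p)-a,proj('scene',p)-b],[.5,.07,.19]);print(r.x,r.fun)
for a,b in(((177,222),(199,268)),):
  r=L(lambda p:np.r_[proj('top',p)-a,proj('scene',p)-b],[.5,.07,.19]);print(r.x,r.fun)
print({k:np.round(v,3).tolist() for k,v in status.get_state().items()})
for n in C:
  V=np.array(C[n]['view']);print(-V[:3,:3].T@V[:3,3])
"
```

```text
[0.52330969 0.0344781  0.18905961] [-2.07613537 -2.98581625  3.54580478  0.90185846]
[0.52449973 0.03805407 0.19145459] [-0.73100036 -1.04708605  1.24289574  0.31936129]
[0.52575245 0.09957259 0.18645986] [-2.74157285 -3.77734877  4.27924334  1.20894664]
{'t': 3.8, 'q': [0.047, 0.342, -0.33, 1.91, 0.138, 0.91, -2.039], 'qvel': [-0.014, 0.007, -0.01, -0.0, 0.0, -0.002, -0.001], 'joint_torque': [0.828, -43.768, -1.803, -23.103, 0.081, 0.038, 0.035], 'tcp_pos': [0.505, 0.069, 0.18], 'eef_rot': [-0.0, 0.998, -0.059, 0.0], 'contact_force': [0.005, 1.166, -0.897], 'ft_torque': [0.034, 0.036, -0.005], 'grasp_force': 0.0, 'grip_width': 0.0}
[0.01957841 0.53392583 0.64174802]
[ 0.3574081  -0.12149835  1.01948279]
```

```bash
python3 -c "
from h import *
import cv2
print(proj('scene',(.195,-.619,.198)),proj('scene',(.195,-.619,.238)))
s=cv2.imread('pics/scene0.png');cv2.imwrite('pics/i.png',cv2.resize(s[0:200,540:640],(400,800)[:2] if 0 else (300,600),interpolation=2))
a=imaging.snapshot('scene')[200:300,180:280];b=imaging.snapshot('top')[170:270,150:250]
for im,n,o in((a,'scene',(180,200)),(b,'top',(150,170))):
  pass
print('ok')
x=np.hstack([cv2.resize(a,(400,400),interpolation=2),cv2.resize(b,(400,400),interpolation=2)])[:,:,::-1]
y=cv2.resize(s[60:160,540:640],(200,200))
z=np.zeros((600,800,3),np.uint8);z[:400]=x;z[400:,:200]=y;cv2.imwrite('pics/j.png',z)
"
```

```text
[578.41884861 160.40400337] [583.93849222 141.63960257]
ok
```

View pics/j.png

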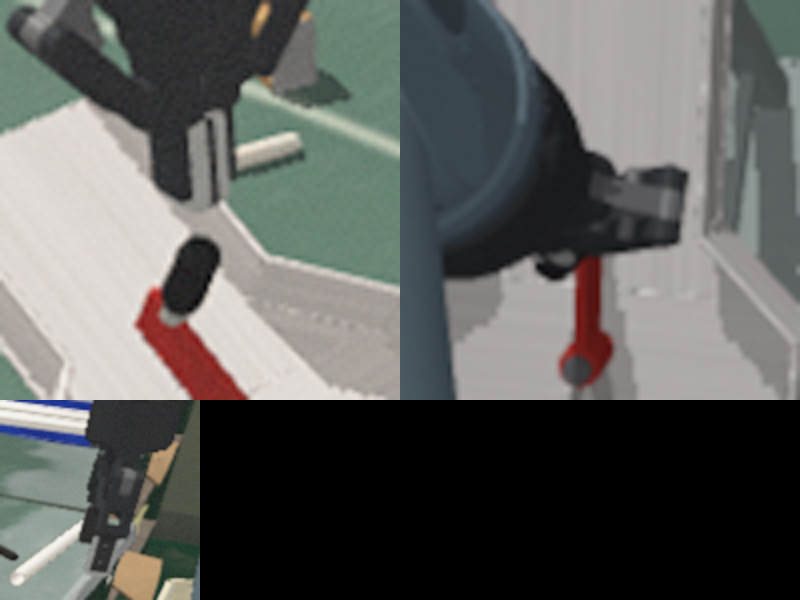

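Left panel: fingertips at (205,210), i.e. scene (231,252), behind and up-slope of the knob (195,270), so the push missed. Triangulating puts the real fingertip about (+0.018, -0.03, +0.01) m from the reported TCP. I'll correct for that and check with code whether the offset is fixed in the tool or in the world.

Emit:
step_arm:
  plan:
    - [[0, -1, 0], 0]
    - [[0, -1, 0], 0]
    - [[-0.3, -0.3, 0], 0]
    - [[-0.3, 0, 0.15], 0]
    - [[0, 0, 0.15], 0]
    - [[0, 0, 0], 0]

```text
t: 4.5
tcp_pos: [0.4911, 0.1627, 0.1672]
eef_rot: [0.0, 0.998, -0.058, -0.001]
contact_force: [0.3, -0.4, -1.0]
grip_width: -0.0
grasp_force: 0.0
```

```bash
python3 -c "
from h import *
import cv2
p=np.array([.195,-.619,.211])
print('world',proj('scene',p+[.017,-.027,.009]),'tool',proj('scene',p+[.027,-.018,.009]))
go(CH,None)
a=imaging.snapshot('scene')[200:340,160:300];b=imaging.snapshot('top')[160:300,120:260]
cv2.imwrite('pics/k.png',np.hstack([cv2.resize(a,(400,400),interpolation=2),cv2.resize(b,(400,400),interpolation=2)])[:,:,::-1])
"
```

```text
world [576.12277298 144.11845845] tool [569.8130945 144.2784666]
t 4.5 tcp [0.4911 0.1627 0.1672] yaw -0.1169 tilt -1.0 q7 -2.25 F [ 0.3 -0.4 -1. ] gw -0.0 gf 0.0
in frame [0.0009 0.0882 0.1672]
```

View pics/k.png

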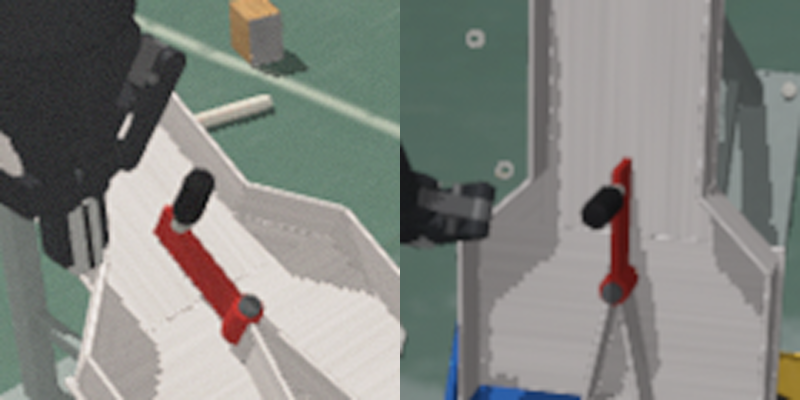

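```bash
python3 -c "
from h import *
from scipy.optimize import least_squares as L
P=np.array(status.get_state()['tcp_pos'])
for a in((147,234),(151,234)):
  r=L(lambda p:np.r_[proj('top',p)-a,proj('scene',p)-(190.8,295)],[.5,.07,.19]);print(r.x,r.fun,r.x-P)
  d=r.x-[CH[0],CH[1],0];c,s=np.cos(CH[2]),np.sin(CH[2]);print('chute',c*d[0]+s*d[1],-s*d[0]+c*d[1],d[2])
"
```

```text
[0.50462213 0.14371696 0.17634321] [-0.41297279 -0.56509393  0.60769131  0.17447133] [ 0.01258479 -0.01879225  0.00841725]
chute 0.016616366630614804 0.07089350592957214 0.17634320915783694
[0.5068706  0.14003204 0.17248251] [-1.17609733 -1.61230181  1.73781782  0.49678681] [ 0.01483326 -0.02247717  0.00455654]
chute 0.019286746585888376 0.06750184987816786 0.17248250789734684
```

Emit:
step_arm:
  plan:
    - [[0.2, 0.5, 0], 0]
    - [[0, 0.5, 0], 0]
    - [[0, 0.3, 0], 0]
    - [[0, 0.3, 0], 0]
    - [[0, 0.2, 0], 0]
    - [[0, 0.1, 0], 0]
    - [[0, 0, 0], 0]

```text
t: 5.3
tcp_pos: [0.4905, 0.0863, 0.168]
eef_rot: [-0.0, 0.998, -0.059, 0.0]
contact_force: [0.4, -0.6, -0.2]
grip_width: 0.0001
grasp_force: 0.0
```

```bash
python3 -c "
from h import *
import cv2
go(CH,None)
a=imaging.snapshot('scene')[200:340,160:300];b=imaging.snapshot('top')[160:300,120:260]
cv2.imwrite('pics/l.png',np.hstack([cv2.resize(a,(400,400),interpolation=2),cv2.resize(b,(400,400),interpolation=2)])[:,:,::-1])
# red flap pixels
for n in('scene','top'):
  im=imaging.snapshot(n).astype(int);m=(im[:,:,0]>110)&(im[:,:,1]<60)&(im[:,:,2]<60)
  ys,xs=np.nonzero(m);k=(xs>130)&(xs<300)&(ys>150)&(ys<350);print(n,xs[k].mean(),ys[k].mean(),'top pix',xs[k][ys[k]<ys[k].min()+3].mean(),ys[k].min(),'bot',xs[k][ys[k]>ys[k].max()-3].mean(),ys[k].max(),k.sum())
"
```

```text
t 5.3 tcp [0.4905 0.0863 0.168 ] yaw -0.1179 tilt -1.0 q7 -2.09 F [ 0.4 -0.6 -0.2] gw 0.0001 gf 0.0
in frame [0.0094 0.0122 0.168 ]
scene 231.64018691588785 296.6285046728972 top pix 218.125 273 bot 241.0 319 428
top 195.12 239.26 top pix 198.0 216 bot 192.85714285714286 259 50
```

View pics/l.png

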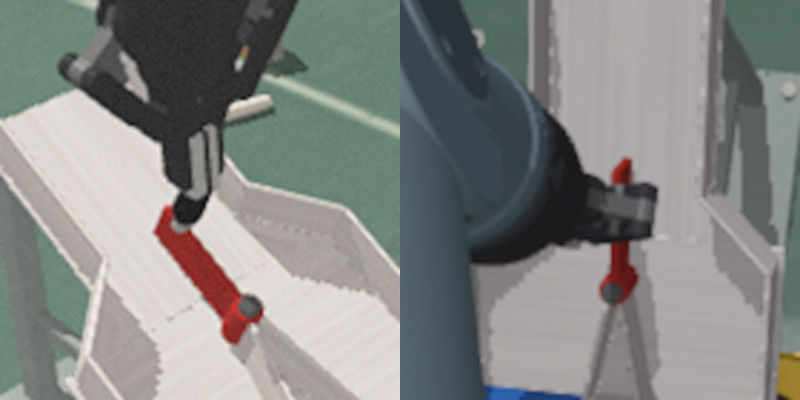

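```bash
python3 -c "
from h import *
from scipy.optimize import least_squares as L
P=np.array(status.get_state()['tcp_pos']);print(proj('scene',P),proj('top',P))
def T(a,b):
  r=L(lambda p:np.r_[proj('top',p)-a,proj('scene',p)-b],[.5,.07,.19]);print(a,b,r.x.round(4),r.fun.round(1));
T((204,232),(229,268));T((209,232),(229,268))
print('knob');T((186,234),(230,261));T((187,234),(229,263))
# pivot bolt
print('pivot');T((120+612/2.857-140,160+291/2.857),(160+249/2.857,200+306/2.857))
print('pivot expected',W(CH,(0,0,.108)),proj('scene',W(CH,(-.012,0,.13))),proj('top',W(CH,(-.012,0,.13))))
"
```

```text
[227.93101286 284.42092071] [184.63961782 243.03577643]
(204, 232) (229, 268) [0.5099 0.0593 0.1721] [-1.4 -2.1  2.4  0.6]
(209, 232) (229, 268) [0.5125 0.0539 0.1674] [-2.3 -3.3  3.7  0.9]
knob
(186, 234) (230, 261) [0.4969 0.0762 0.2008] [ 0.9  1.3 -1.5 -0.4]
(187, 234) (229, 263) [0.4983 0.0762 0.1966] [ 0.6  0.9 -1.  -0.3]
pivot
(194.2107105355268, 261.8550927546377) (247.1543577178859, 307.1053552677634) [0.4645 0.0788 0.1341] [ 0.4  0.6 -0.7 -0.2]
pivot expected [0.4797 0.0753 0.108 ] [245.88856948 307.55813496] [196.53900669 260.68082675]
```

The light end at (205,195) overlaps the knob's top in the scene view. I take it that the piece seen from above is the gripper's knuckle, not the tip. So the reported xy is right and the tips just hover higher than I assumed, at the knob's top edge. I'll back off, go lower and push using the reported coordinates.

Emit:
step_arm:
  plan:
    - [[0, -0.85, 0], 0]
    - [[0.5, 0, 0], 0]
    - [[0, 0, 0.2], 0]
    - [[0, 0, 0.1], 0]
    - [[0, 0, 0], 0]

```text
t: 6.0
tcp_pos: [0.5127, 0.1174, 0.1548]
eef_rot: [0.0, 0.998, -0.059, -0.001]
contact_force: [0.1, 0.2, 0.2]
grip_width: 0.0
grasp_force: 0.0
```

Emit:
step_arm:
  plan:
    - [[0, 0.3, 0], 0]
    - [[0, 0.3, 0], 0]
    - [[0, 0.2, 0], 0]
    - [[0, 0.2, 0], 0]
    - [[0, 0, 0], 0]

```text
t: 6.5
tcp_pos: [0.5097, 0.0763, 0.1562]
eef_rot: [0.0, 0.998, -0.06, 0.0]
contact_force: [0.4, -0.1, -0.1]
grip_width: -0.0001
grasp_force: 0.1
```

```bash
cat > fl.py <<'E'
from h import *
def flap():
 for n in('scene','top'):
  im=imaging.snapshot(n).astype(int);m=(im[:,:,0]>110)&(im[:,:,1]<60)&(im[:,:,2]<60)
  ys,xs=np.nonzero(m);k=(xs>130)&(xs<300)&(ys>150)&(ys<350);xs=xs[k];ys=ys[k]
  if len(xs):print(n,'tip',xs[ys<ys.min()+3].mean().round(1),ys.min(),'bot',xs[ys>ys.max()-3].mean().round(1),ys.max(),len(xs))
go(CH,None);flap()
E
python3 fl.py
```

```text
t 6.5 tcp [0.5097 0.0763 0.1562] yaw -0.1197 tilt -1.0 q7 -2.07 F [ 0.4 -0.1 -0.1] gw -0.0001 gf 0.1
in frame [0.0297 0.0046 0.1562]
scene tip 227.6 269 bot 241.3 319 357
top tip 199.4 243 bot 195.8 258 29
```

Emit:
step_arm:
  plan:
    - [[0, 0.2, 0], 0]
    - [[0, 0.15, 0], 0]
    - [[0, 0.1, 0], 0]
    - [[0, 0, 0], 0]

```text
t: 7.0
tcp_pos: [0.5074, 0.0594, 0.1559]
eef_rot: [0.0, 0.998, -0.059, -0.0]
contact_force: [-0.2, 0.0, 0.3]
grip_width: -0.0002
grasp_force: 0.1
```

```bash
python3 fl.py; python3 -c "
from h import *
k=28*np.pi/180
for g in (0,.066,-.2,-.3,-.42,-.5,-.6):
  l=.069;n=.03
  p=W(CH,(l*np.cos(g)*np.cos(k)-n*np.sin(k),l*np.sin(g),.108+l*np.cos(g)*np.sin(k)+n*np.cos(k)));print(g,proj('scene',p).round(1),proj('top',p).round(1))"
```

```text
t 7.0 tcp [0.5074 0.0594 0.1559] yaw -0.1184 tilt -1.0 q7 -2.04 F [-0.2  0.   0.3] gw -0.0002 gf 0.1
in frame [ 0.0293 -0.0125  0.1559]
scene tip 237.0 269 bot 241.1 319 279
top tip 203.0 247 bot 198.4 264 66
0 [218.8 270.8] [196.8 220.2]
0.066 [216.4 272.1] [193.9 220. ]
-0.2 [226.5 267.8] [205.6 222. ]
-0.3 [230.6 266.8] [209.8 223.5]
-0.42 [235.7 266.2] [214.7 225.8]
-0.5 [239.1 266. ] [217.8 227.7]
-0.6 [243.5 266.2] [221.5 230.3]
```

Emit:
step_arm:
  plan:
    - [[0, 0.12, 0], 0]
    - [[0, 0.1, 0], 0]
    - [[0, 0.05, 0], 0]
    - [[0, 0, 0], 0]
    - [[0, 0, 0], 0]

```text
t: 7.6
tcp_pos: [0.5064, 0.0493, 0.156]
eef_rot: [0.0, 0.998, -0.059, 0.0]
contact_force: [1.7, -0.1, 1.0]
grip_width: 0.0
grasp_force: 0.6
```

```bash
python3 fl.py
```

```text
t 7.6 tcp [0.5064 0.0493 0.156 ] yaw -0.1177 tilt -1.0 q7 -2.01 F [ 1.7 -0.1  1. ] gw 0.0 gf 0.6
in frame [ 0.0296 -0.0227  0.156 ]
scene tip 240.0 270 bot 241.0 319 242
top tip 204.3 247 bot 198.4 264 73
```

Emit:
step_arm:
  plan:
    - [[0, 0.08, 0], 0]
    - [[0, 0.06, 0], 0]
    - [[0, 0, 0], 0]

```text
t: 8.0
tcp_pos: [0.5055, 0.0436, 0.1559]
eef_rot: [0.0, 0.998, -0.059, -0.0]
contact_force: [0.3, -0.8, 1.8]
grip_width: -0.0
grasp_force: 0.5
```

Emit:
step_arm:
  plan:
    - [[0, -0.6, 0], 0]
    - [[0, -0.5, 0], 0]
    - [[0, 0, -1], 0]
    - [[0, 0, -1], 0]
    - [[0, 0, -1], 0]
    - [[0, 0, 0], 0]

```text
t: 8.6
tcp_pos: [0.5136, 0.0887, 0.2812]
eef_rot: [-0.001, 0.998, -0.059, 0.004]
contact_force: [0.1, -0.4, -1.0]
grip_width: -0.0001
grasp_force: 0.0
```

```bash
python3 fl.py
```

```text
t 8.6 tcp [0.5136 0.0887 0.2812] yaw -0.1174 tilt -1.0 q7 -2.03 F [ 0.1 -0.4 -1. ] gw -0.0001 gf 0.0
in frame [0.0321 0.0173 0.2812]
scene tip 240.0 271 bot 241.0 319 247
top tip 221.3 225 bot 198.4 264 92
```

The flap now reads about -0.57 rad. Next the scoop: turn and go above its handle.

```bash
python3 -c "
from h import *
SC=np.array([.4878,-.2137,-.5053]);P=np.array(status.get_state()['tcp_pos']);T=W(SC,(.042,0,.18));print(T,proj('scene',T))
y=-.505;x=np.array([np.cos(y),np.sin(y),0]);Y=np.array([np.sin(y),-np.cos(y),0]);d=T-P;print(x@d/.04,Y@d/.04,-d[2]/.04)"
```

```text
[ 0.52455123 -0.23403094  0.18      ] [334.86249521 190.910159  ]
4.192611161594412 6.872238899064947 2.4100340099554307
```

Emit:
step_arm:
  plan:
    - [[0, 0, 0], 0.89]
    - [[0, 0, 0], 0.89]
    - [[0, 0, 0], 0.89]
    - [[0, 0, 0], 0.89]
    - [[0, 0, 0], 0.89]
    - [[0.6, 0.98, 0], 0]
    - [[0.6, 0.98, 0], 0]
    - [[0.6, 0.98, 0], 0]
    - [[0.6, 0.98, 0], 0]
    - [[0.6, 0.98, 0], 0]
    - [[0.6, 0.98, 0], 0]
    - [[0.59, 0.98, 0], 0]
  fingers: 0.5

```text
t: 9.9
tcp_pos: [0.523, -0.235, 0.274]
eef_rot: [-0.0, 0.968, -0.25, -0.002]
contact_force: [0.7, -0.9, 0.4]
grip_width: 0.0428
grasp_force: 0.0
```

Emit:
step_arm:
  plan:
    - [[0, 0, 0.8], 0]
    - [[0, 0, 0.8], 0]
    - [[0, 0, 0.8], 0]
    - [[0, 0, 0], 0]
    - [[0, 0, 0], 0]

```text
t: 10.4
tcp_pos: [0.5235, -0.2331, 0.1792]
eef_rot: [-0.0, 0.968, -0.25, -0.001]
contact_force: [-0.2, 0.4, -0.0]
grip_width: 0.0426
grasp_force: 0.0
```

```bash
python3 -c "
from h import *
SC=np.array([.4878,-.2137,-.5053]);go(SC,(.042,0,.042))"
```

```text
t 10.4 tcp [ 0.5235 -0.2331  0.1792] yaw -0.5056 tilt -1.0 q7 -1.78 F [-0.2  0.4 -0. ] gw 0.0426 gf 0.0
in frame [0.0407 0.0003 0.1792]
units [0.04 0.01 3.43]
```

Emit:
step_arm:
  plan:
    - [[0.04, 0, 0.6], 0]
    - [[0, 0, 0.6], 0]
    - [[0, 0, 0.6], 0]
    - [[0, 0, 0.5], 0]
    - [[0, 0, 0.4], 0]
    - [[0, 0, 0.3], 0]
    - [[0, 0, 0.2], 0]
    - [[0, 0, 0], 0]

```text
t: 11.2
tcp_pos: [0.5258, -0.2343, 0.0519]
eef_rot: [0.0, 0.968, -0.25, -0.0]
contact_force: [0.5, -0.8, 0.9]
grip_width: 0.0425
grasp_force: 0.0
```

Emit:
step_arm:
  plan:
    - [[0, 0, 0], 0]
    - [[0, 0, 0], 0]
    - [[0, 0, 0], 0]
    - [[0, 0, 0], 0]
    - [[0, 0, 0], 0]
  fingers: 0.15

```text
t: 11.7
tcp_pos: [0.5268, -0.2344, 0.0529]
eef_rot: [-0.0, 0.968, -0.25, 0.001]
contact_force: [0.5, 0.7, 5.9]
grip_width: 0.0143
grasp_force: 51.3
```

Gripped: 51 N at 14.3 mm. I'll lift, and track tilt by the orange caps' pixels.

Emit:
step_arm:
  plan:
    - [[0, 0, -0.5], 0]
    - [[0, 0, -0.5], 0]
    - [[0, 0, -0.5], 0]
    - [[0, 0, 0], 0]

```text
t: 12.1
tcp_pos: [0.5273, -0.2351, 0.114]
eef_rot: [0.0, 0.968, -0.25, 0.002]
contact_force: [0.0, -0.3, -3.4]
grip_width: 0.0138
grasp_force: 50.6
```

```bash
cat > cap.py <<'E'
from h import *
import cv2
def blobs(im,box):
    h=cv2.cvtColor(np.ascontiguousarray(im),cv2.COLOR_RGB2HSV);m=cv2.inRange(h,(3,150,90),(14,255,255))
    x0,y0,x1,y1=box;z=np.zeros_like(m);z[y0:y1,x0:x1]=m[y0:y1,x0:x1]
    n,_,st,ce=cv2.connectedComponentsWithStats(z);return [(int(st[i,4]),ce[i].round(1).tolist()) for i in range(1,n) if st[i,4]>6]
def show(box={'scene':(150,180,420,330),'top':(130,140,450,330)},frame=CH):
    for n in('scene','top'):
        im=imaging.snapshot(n);cv2.imwrite(f'pics/z_{n}.png',im[:,:,::-1]);print(n,blobs(im,box[n]))
    go(frame,None)
if __name__=='__main__':
    for n in('scene','top'):print('start',n,blobs(cv2.imread(f'pics/{n}0.png')[:,:,::-1],(300,180,420,330)))
    show(frame=np.array([.4878,-.2137,-.5053]))
    for n in('scene','top'):print(n,'level shift per 60mm',(proj(n,(.49,-.21,.08))-proj(n,(.49,-.21,.02))).round(1))
E
python3 cap.py
```

```text
start scene [(64, [345.0, 268.8]), (23, [330.6, 272.0]), (72, [346.1, 279.8])]
start top [(87, [367.4, 241.4]), (93, [386.0, 250.2]), (55, [366.9, 265.2])]
scene [(69, [346.2, 242.6]), (19, [331.2, 244.8]), (79, [347.2, 253.0])]
top [(48, [368.1, 234.6])]
t 12.2 tcp [ 0.5254 -0.2343  0.1114] yaw -0.5058 tilt -1.0 q7 -1.8 F [-0.4 -0.1 -2.9] gw 0.014 gf 50.6
in frame [0.0428 0.0002 0.1114]
scene level shift per 60mm [  1.3 -25.9]
top level shift per 60mm [ 3.  -4.7]
```

Emit:
step_arm:
  plan:
    - [[0, 0, 0], 0]
    - [[0, 0, 0], 0]
  fingers: 0.16

```text
t: 12.4
tcp_pos: [0.5248, -0.234, 0.1106]
eef_rot: [-0.0, 0.968, -0.25, -0.001]
contact_force: [0.1, 0.6, -0.9]
grip_width: 0.0139
grasp_force: 50.6
```

Emit:
step_arm:
  plan:
    - [[0, 0, -1], 0]
    - [[0, 0, -1], 0]
    - [[0, 0, -1], 0]
    - [[0, 0, 0], 0]
  fingers: 0.165

```text
t: 12.8
tcp_pos: [0.5292, -0.2355, 0.2372]
eef_rot: [0.001, 0.968, -0.25, 0.005]
contact_force: [0.8, -0.1, -3.0]
grip_width: 0.0142
grasp_force: 41.7
```

```bash
python3 cap.py; python3 -c "
from h import *
# target: level scoop over chute, pivot at chute x .145, reported z
P=np.array(status.get_state()['tcp_pos']);T=W(CH,(.145,0,.30));y=-.119;x=np.array([np.cos(y),np.sin(y),0]);Y=np.array([np.sin(y),-np.cos(y),0]);d=T-P;print(T,x@d/.04,Y@d/.04,-d[2]/.04)"
```

```text
start scene [(64, [345.0, 268.8]), (23, [330.6, 272.0]), (72, [346.1, 279.8])]
start top [(87, [367.4, 241.4]), (93, [386.0, 250.2]), (55, [366.9, 265.2])]
scene [(161, [350.5, 190.3])]
top [(44, [372.9, 222.4])]
t 12.9 tcp [ 0.5259 -0.2343  0.2318] yaw -0.5057 tilt -1.0 q7 -1.78 F [ 0.   0.7 -3.2] gw 0.0142 gf 41.7
in frame [0.0433 0.0004 0.2318]
scene level shift per 60mm [  1.3 -25.9]
top level shift per 60mm [ 3.  -4.7]
[0.62367282 0.0580713  0.3       ] 1.5602067266430188 -7.548686454344488 -1.703956330252126
```

Emit:
step_arm:
  plan:
    - [[0, 0, -0.4], -0.6]
    - [[0, 0, -0.5], -0.8]
    - [[0, 0, -0.45], -0.8]
    - [[0, -0.2, 0], -0.8]
    - [[0, -0.4, 0], -0.8]
    - [[0.1, -0.6, 0], -0.63]
    - [[0.15, -0.65, 0], 0]
    - [[0.15, -0.65, 0], 0]
    - [[0.2, -0.65, 0], 0]
    - [[0.2, -0.65, 0], 0]
    - [[0.2, -0.65, 0], 0]
    - [[0.2, -0.65, 0], 0]
  fingers: 0.15

```text
t: 14.1
tcp_pos: [0.6021, -0.0359, 0.2841]
eef_rot: [-0.0, 0.998, -0.059, -0.002]
contact_force: [-0.2, 0.4, -1.5]
grip_width: 0.0141
grasp_force: 50.6
```

Emit:
step_arm:
  plan:
    - [[0.15, -0.65, 0], 0]
    - [[0.1, -0.6, 0], 0]
    - [[0, -0.5, 0], 0]
    - [[0, -0.3, 0], 0]
    - [[0, -0.1, 0], 0]
    - [[0, 0, 0], 0]

```text
t: 14.7
tcp_pos: [0.6222, 0.046, 0.2852]
eef_rot: [0.0, 0.998, -0.059, -0.001]
contact_force: [-0.0, -0.3, -2.1]
grip_width: 0.0139
grasp_force: 50.6
```

```bash
python3 -c "
from cap import *
show();go(CH,(.14,0,.285))"
```

```text
scene [(240, [205.2, 205.7]), (25, [185.2, 204.4])]
top [(35, [197.0, 158.7]), (141, [215.6, 159.9]), (170, [201.4, 183.2])]
t 14.8 tcp [0.6225 0.0442 0.2856] yaw -0.1206 tilt -1.0 q7 -1.93 F [-0.3 -0.6 -2.4] gw 0.0135 gf 50.6
in frame [ 0.1455 -0.0139  0.2856]
t 14.8 tcp [0.6225 0.0442 0.2856] yaw -0.1206 tilt -1.0 q7 -1.93 F [-0.3 -0.6 -2.4] gw 0.0135 gf 50.6
in frame [ 0.1455 -0.0139  0.2856]
units [-0.14 -0.35  0.02]
```

Emit:
step_arm:
  plan:
    - [[-0.1, -0.35, 0], 0]
    - [[0, 0, 0], 0]
    - [[0, 0, 0], 0]
  fingers: 0.17

```text
t: 15.1
tcp_pos: [0.6202, 0.0606, 0.2861]
eef_rot: [-0.0, 0.998, -0.059, 0.0]
contact_force: [-0.5, -0.6, -1.9]
grip_width: 0.0146
grasp_force: 32.4
```

```bash
python3 -c "
from cap import *
show()"
```

```text
scene [(243, [197.1, 208.6]), (40, [177.6, 207.3])]
top [(74, [187.1, 156.7]), (163, [203.3, 159.9]), (167, [192.8, 181.4])]
t 15.2 tcp [0.6204 0.0596 0.2861] yaw -0.1194 tilt -1.0 q7 -1.96 F [ 0.2 -0.1 -2.5] gw 0.0147 gf 32.4
in frame [0.1415 0.0012 0.2861]
```

Emit:
step_arm:
  plan:
    - [[0, 0, 0], 0]
    - [[0, 0, 0], 0]
  fingers: 0.175

```text
t: 15.4
tcp_pos: [0.6204, 0.0597, 0.286]
eef_rot: [0.0, 0.998, -0.06, -0.0]
contact_force: [-0.0, 0.3, -2.2]
grip_width: 0.015
grasp_force: 23.1
```

```bash
python3 -c "
from cap import *
show()"
```

```text
scene [(241, [197.4, 208.4]), (41, [177.8, 207.1])]
top [(69, [187.3, 156.7]), (163, [203.3, 159.9]), (163, [193.0, 181.4])]
t 15.5 tcp [0.6203 0.0598 0.2859] yaw -0.1195 tilt -1.0 q7 -1.96 F [-0.8 -0.4 -2.7] gw 0.0149 gf 23.1
in frame [0.1415 0.0013 0.2859]
```

Emit:
step_arm:
  plan:
    - [[0, 0, 0], 0]
    - [[0, 0, 0], 0]
  fingers: 0.18

```text
t: 15.7
tcp_pos: [0.6203, 0.06, 0.286]
eef_rot: [0.0, 0.998, -0.06, -0.0]
contact_force: [0.1, 0.1, -2.3]
grip_width: 0.0152
grasp_force: 13.7
```

```bash
python3 -c "
from cap import *
show()"
```

```text
scene [(239, [197.4, 208.6]), (44, [177.8, 207.3])]
top [(73, [186.9, 156.8]), (164, [203.2, 159.8]), (168, [192.8, 181.4])]
t 15.8 tcp [0.6203 0.06   0.286 ] yaw -0.1191 tilt -1.0 q7 -1.96 F [-0.3  0.4 -2. ] gw 0.0155 gf 13.7
in frame [0.1415 0.0015 0.286 ]
```

Emit:
step_arm:
  plan:
    - [[0, 0, 0], 0]
    - [[0, 0, 0], 0]
  fingers: 0.182

```text
t: 16.0
tcp_pos: [0.6203, 0.0601, 0.286]
eef_rot: [-0.0, 0.998, -0.06, 0.0]
contact_force: [-0.5, 1.0, -1.6]
grip_width: 0.0157
grasp_force: 9.9
```

```bash
python3 -c "
from cap import *
show()"
```

```text
scene [(239, [197.3, 208.6]), (43, [177.8, 207.2])]
top [(75, [187.1, 156.8]), (163, [203.2, 159.8]), (167, [192.8, 181.4])]
t 16.1 tcp [0.6203 0.06   0.286 ] yaw -0.1191 tilt -1.0 q7 -1.96 F [-0.2 -0.5 -1.7] gw 0.016 gf 9.9
in frame [0.1414 0.0016 0.286 ]
```

Emit:
step_arm:
  plan:
    - [[0, 0, 0], 0]
    - [[0, 0, 0], 0]
  fingers: 0.183

```text
t: 16.3
tcp_pos: [0.6203, 0.06, 0.286]
eef_rot: [-0.0, 0.998, -0.06, 0.0]
contact_force: [0.1, -0.5, -2.5]
grip_width: 0.0158
grasp_force: 8.0
```

```bash
python3 -c "
from cap import *
show()"
```

```text
scene [(242, [196.9, 208.5]), (46, [177.4, 207.3])]
top [(72, [187.1, 156.5]), (158, [203.2, 159.4]), (169, [192.7, 181.1])]
t 16.4 tcp [0.6203 0.06   0.286 ] yaw -0.1192 tilt -1.0 q7 -1.96 F [ 0.5 -0.2 -1.7] gw 0.0158 gf 8.0
in frame [0.1414 0.0015 0.286 ]
```

Emit:
step_arm:
  plan:
    - [[0, 0, 0], 0]
    - [[0, 0, 0], 0]
  fingers: 0.184

```text
t: 16.6
tcp_pos: [0.6203, 0.0601, 0.286]
eef_rot: [-0.0, 0.998, -0.06, -0.0]
contact_force: [0.2, -0.1, -1.9]
grip_width: 0.0157
grasp_force: 6.0
```

```bash
python3 -c "
from cap import *
show()"
```

```text
scene [(261, [193.4, 208.8]), (82, [173.4, 207.6])]
top [(70, [189.5, 146.7]), (159, [205.7, 150.2]), (158, [196.2, 172.6])]
t 16.7 tcp [0.6203 0.06   0.286 ] yaw -0.1191 tilt -1.0 q7 -1.96 F [ 0.1 -0.2 -1.9] gw 0.0155 gf 5.7
in frame [0.1414 0.0015 0.286 ]
```

It is sagging gently at about 6 N, which is controlled. I'll continue.

Emit:
step_arm:
  plan:
    - [[0, 0, 0], 0]
    - [[0, 0, 0], 0]

```text
t: 16.9
tcp_pos: [0.6204, 0.06, 0.286]
eef_rot: [0.0, 0.998, -0.06, 0.0]
contact_force: [-0.2, 0.4, -1.7]
grip_width: 0.0154
grasp_force: 5.4
```

```bash
python3 -c "
from cap import *
show()"
```

```text
scene [(132, [182.0, 200.1]), (118, [165.6, 204.8]), (133, [189.8, 214.8])]
top [(30, [190.7, 142.1]), (113, [207.1, 143.9]), (153, [198.5, 164.9])]
t 17.0 tcp [0.6203 0.06   0.286 ] yaw -0.1192 tilt -1.0 q7 -1.96 F [-0.8 -0.9 -2.4] gw 0.0162 gf 5.4
in frame [0.1415 0.0015 0.286 ]
```

Emit:
step_arm:
  plan:
    - [[0, 0, 0], 0]
    - [[0, 0, 0], 0]
    - [[0, 0, 0], 0]

```text
t: 17.3
tcp_pos: [0.6203, 0.06, 0.286]
eef_rot: [-0.0, 0.998, -0.06, 0.0]
contact_force: [-0.2, 0.1, -1.3]
grip_width: 0.0158
grasp_force: 5.4
```

```bash
python3 -c "
from cap import *
B={'scene':(100,180,420,480),'top':(110,140,450,380)}
show(B)"
```

```text
scene [(136, [211.7, 227.7]), (148, [194.7, 233.6]), (140, [220.4, 265.5])]
top [(146, [184.2, 199.9]), (148, [203.8, 204.4]), (109, [202.5, 235.3])]
t 17.4 tcp [0.6204 0.06   0.286 ] yaw -0.1192 tilt -1.0 q7 -1.96 F [ 0.1 -0.7 -1.3] gw 0.0154 gf 5.4
in frame [0.1415 0.0016 0.286 ]
```

The caps are sliding down. Tighten to hold the tilt, and wait.

Emit:
step_arm:
  plan:
    - [[0, 0, 0], 0]
    - [[0, 0, 0], 0]
    - [[0, 0, 0], 0]
    - [[0, 0, 0], 0]
    - [[0, 0, 0], 0]
    - [[0, 0, 0], 0]
    - [[0, 0, 0], 0]
    - [[0, 0, 0], 0]
  fingers: 0.165

```text
t: 18.2
tcp_pos: [0.6203, 0.06, 0.286]
eef_rot: [0.0, 0.998, -0.06, -0.0]
contact_force: [0.1, -0.4, -1.6]
grip_width: 0.0145
grasp_force: 27.6
```

```bash
python3 -c "
from cap import *
B={'scene':(100,180,420,480),'top':(110,140,450,380)}
show(B)
a=imaging.snapshot('scene')[130:480,80:430];b=imaging.snapshot('top')[100:400,110:410]
cv2.imwrite('pics/last.png',np.hstack([cv2.resize(a,(400,400)),cv2.resize(b,(400,400))])[:,:,::-1])"
```

```text
scene []
top []
t 18.3 tcp [0.6203 0.06   0.286 ] yaw -0.1192 tilt -1.0 q7 -1.96 F [ 0.3 -0.3 -1.6] gw 0.0149 gf 27.6
in frame [0.1415 0.0015 0.286 ]
```

View pics/last.png

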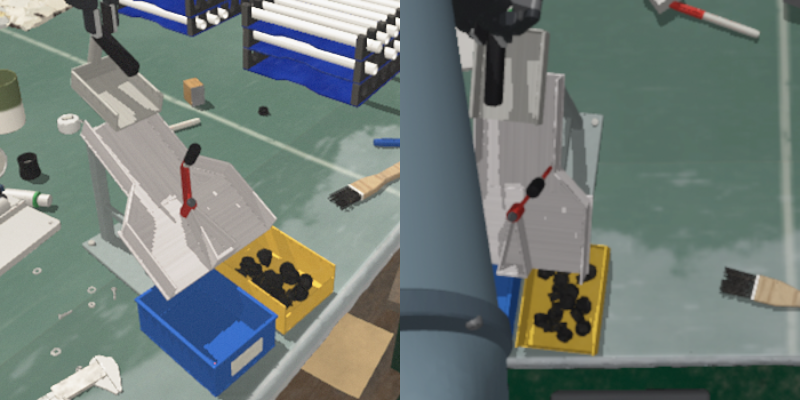

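The scoop at (115,95) is tipped and empty. The flap points to the yellow side, and the caps aren't on the chute or in yellow; the blue bin is partly hidden. Now carry the scoop back to clear bench.

Emit:
step_arm:
  plan:
    - [[0, 0, -0.5], 0]
    - [[0, 0, -0.5], 0]
    - [[0, 0.5, 0], 0]
    - [[-0.1, 0.8, 0], 0]
    - [[-0.2, 0.9, 0], 0]
    - [[-0.2, 0.9, 0], 0]
    - [[-0.2, 0.9, 0], 0]
    - [[-0.2, 0.9, 0], 0]
    - [[-0.2, 0.9, 0], 0]
    - [[-0.2, 0.8, 0], 0]
    - [[-0.1, 0.6, 0], 0]
    - [[0, 0, 0], 0]
  fingers: 0.15

```text
t: 19.6
tcp_pos: [0.5286, -0.2243, 0.326]
eef_rot: [0.001, 0.998, -0.063, -0.0]
contact_force: [-0.1, -1.0, -1.4]
grip_width: 0.014
grasp_force: 46.1
```

Emit:
step_arm:
  plan:
    - [[0, 0, 0.8], 0]
    - [[0, 0, 0.9], 0]
    - [[0, 0, 0.9], 0]
    - [[0, 0, 0.9], 0]
    - [[0, 0, 0.9], 0]
    - [[0, 0, 0.7], 0]
    - [[0, 0, 0.4], 0]
    - [[0, 0, 0], 0]
    - [[0, 0, 0], 0]

```text
t: 20.5
tcp_pos: [0.5311, -0.2188, 0.1065]
eef_rot: [-0.0, 0.998, -0.059, 0.0]
contact_force: [0.7, -0.0, -1.4]
grip_width: 0.0136
grasp_force: 46.1
```

```bash
python3 -c "
from cap import *
B={'scene':(100,180,420,480),'top':(110,140,450,380)}
show(B)
for q in ((.068,-.05),(-.07,.05)): print(proj('top',W(CH,(-.105+q[0],.058+q[1],.01))))
im=imaging.snapshot('scene').astype(int)
"
```

```text
scene []
top [(209, [147.1, 337.5]), (97, [167.1, 346.8])]
t 20.6 tcp [ 0.5318 -0.2194  0.1074] yaw -0.119 tilt -1.0 q7 -1.47 F [ 0.5 -0.  -1.8] gw 0.0136 gf 46.1
in frame [ 0.0867 -0.2864  0.1074]
[204.77199368 282.0231548 ]
[137.45845158 353.74412236]
```

The top view shows orange blobs of 209 and 97 px, two caps plus one, inside the blue bin. Now touch the lip down, dragging backward as it levels.

Emit:
step_arm:
  plan:
    - [[0, 0, 0.3], 0]
    - [[0.1, 0, 0.2], 0]
    - [[0.2, 0, 0.15], 0]
    - [[0.3, 0, 0.15], 0]
    - [[0, 0, 0], 0]
  fingers: 0.179

```text
t: 21.15
tcp_pos: [0.556, -0.2219, 0.0731]
eef_rot: [-0.0, 0.998, -0.059, 0.0]
contact_force: [-0.2, -0.1, 0.1]
grip_width: 0.0156
grasp_force: 14.2
```

Emit:
step_arm:
  plan:
    - [[0.2, 0, 0.1], 0]
    - [[0.2, 0, 0.1], 0]
    - [[0.2, 0, 0.1], 0]
    - [[0.2, 0, 0.1], 0]
    - [[0, 0, 0], 0]

```text
t: 21.65
tcp_pos: [0.5875, -0.2258, 0.0575]
eef_rot: [-0.0, 0.998, -0.059, 0.0]
contact_force: [0.4, 0.6, 0.2]
grip_width: 0.0152
grasp_force: 14.4
```

```bash
python3 -c "
from h import *;go(CH,None)"
```

```text
t 21.65 tcp [ 0.5875 -0.2258  0.0575] yaw -0.1186 tilt -1.0 q7 -1.5 F [0.4 0.6 0.2] gw 0.0152 gf 14.4
in frame [ 0.1428 -0.2862  0.0575]
```

Emit:
step_arm:
  plan:
    - [[0.15, 0, 0.08], 0]
    - [[0.1, 0, 0.06], 0]
    - [[0, 0, 0.04], 0]
    - [[0, 0, 0], 0]

```text
t: 22.05
tcp_pos: [0.5987, -0.2276, 0.0529]
eef_rot: [0.0, 0.998, -0.06, 0.002]
contact_force: [-0.5, 0.4, 10.8]
grip_width: 0.0156
grasp_force: 16.1
```

Emit:
step_arm:
  plan:
    - [[0, 0, 0], 0]
    - [[0, 0, 0], 0]
    - [[0, 0, 0], 0]
    - [[0, 0, 0], 0]
  fingers: 0.5

```text
t: 22.45
tcp_pos: [0.5958, -0.2271, 0.0505]
eef_rot: [-0.0, 0.998, -0.06, -0.0]
contact_force: [-0.2, -0.0, 0.3]
grip_width: 0.0427
grasp_force: 0.0
```

Emit:
step_arm:
  plan:
    - [[0, 0, -0.3], 0]
    - [[0, 0, -0.6], 0]
    - [[0, 0, -0.9], 0]
    - [[0, 0, -1], 0]
    - [[0, 0, -1], 0]
    - [[0.7, 0.7, -0.7], 0]
    - [[0.7, 0.7, 0], 0]
    - [[0.7, 0.7, 0], 0]
    - [[0, 0.9, 0], 0]
    - [[0, 0, 0], 0]

```text
t: 23.45
tcp_pos: [0.6627, -0.3637, 0.2307]
eef_rot: [0.002, 0.998, -0.063, -0.001]
contact_force: [-0.4, -1.1, 0.1]
grip_width: 0.0427
grasp_force: 0.0
```

```bash
python3 -c "
from cap import *
B={'scene':(100,180,420,480),'top':(110,140,450,380)}
show(B)
# dark handle in top
im=imaging.snapshot('top');g=im.max(axis=2)<45
z=np.zeros(g.shape,np.uint8);z[170:290,320:440]=g[170:290,320:440]
n,_,st,ce=cv2.connectedComponentsWithStats(z);print([(st[i].tolist(),ce[i].round(1).tolist()) for i in range(1,n) if st[i,4]>40])
S=(.6-.043*.993,-.228+.043*.119,-.119)
for p in((-.025,0,.09),(.06,0,.09),(0,0,0)):print(proj('top',W(S,p)).round(1))
"; python3 fl.py
```

```text
scene []
top [(209, [147.1, 337.5]), (97, [167.1, 346.8])]
t 23.55 tcp [ 0.6645 -0.3575  0.2311] yaw -0.1213 tilt -1.0 q7 -1.31 F [-0.   0.8  0.9] gw 0.0428 gf 0.0
in frame [ 0.2349 -0.4077  0.2311]
[([374, 183, 13, 48, 315], [380.0, 208.5])]
[379.1 223.5]
[383.7 174.8]
[375.4 219.3]
t 23.6 tcp [ 0.6652 -0.3557  0.2312] yaw -0.1192 tilt -1.0 q7 -1.31 F [ 1.1  1.2 -0.5] gw 0.0429 gf 0.0
in frame [ 0.2354 -0.4059  0.2312]
scene tip 239.0 274 bot 241.0 319 238
top tip 221.8 225 bot 162.0 348 100
```

```bash
python3 -c "
from cell import ticket;print(ticket.job_done())"
```

```text
the job is handed in; nothing more can be done
None
```

The job is handed in at about 23.6 s of the 64 s, with no verdict returned. By camera measurement, the flap is at about -0.57 rad on the yellow side, the three orange caps are in the blue bin (seen as two blobs, one of them two caps touching), and the scoop stands level on the bench, released.

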